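Dock the furnace control panel on its tilted desk stand

ROBOT

A 7-joint arm with a two-finger parallel gripper is mounted at the origin on the work surface. World frame = base frame: x ahead of the robot, y to its left, z up, the work surface at z = 0. Lengths are in m, angles in degrees, forces in N, time in s.
With the tool pointing down it reaches from about 0.35 to 0.775 m from the base axis. Payload 3.1 kg.
Tool frame: the origin (TCP) lies on the centre line of the jaws, within the pads' length; the fingertips stand 17 mm ahead of it and the grasp point (between the pads) lies 2 mm behind it (robot.tip_reach is the distance from the TCP to the fingertips, in m); z points along the fingers, y is the line along which they close (so a half turn about z gives the same grasp; the last joint's range is limited). The gripper opens to 85 mm and grips with 20 to 120 N. Pads are 22 mm wide; open, the fingers measure 114 mm over their backs; the gripper's body (76 mm by 85 mm) begins 54 mm behind the grasp point. The pads swing forward as they close: fully open they stand 13 mm farther back than shut.
Start: joints at [61.839, 17.813, 0.802, 86.603, -0.252, 75.585, -1.558], TCP at [0.239, -0.495, 0.248] pointing down, gripper open.
Joint ranges: [-154.91, 154.91], [-16.99, 109.72], [-72.82, 74.43], [7.12, 147.25], [-82.49, 262.49], [11.32, 116.49], [-174.64, 174.64]. Speed limits (degrees/s): [159.86, 159.86, 180, 180, 180, 180, 180].

INTERFACE

Orientations are given as [roll, pitch, yaw] about the fixed x, y, z axes, in that order (R = Rz(yaw) Ry(pitch) Rx(roll)).
In Python, from station import robot, fingers, vision, workorder, recognise gives the robot as it stands. Calls block until the motion is done:
- robot.move_to(position, orientation): joint-space move of the TCP to a pose.
- robot.line_to(position, orientation=None, velocity=0.15, f_stop=None): straight line of the TCP; orientation=None keeps the orientation; velocity is the mean speed in m/s. With f_stop (N) it stops when the force on the tool has changed by that much, and returns True; else False.
- robot.move_j(angles): joint-space move.
- fingers.gripper_to(opening, force=None): opening from 0.0 (shut) to 1.0 (fully open); force is the grip in N (None keeps the last); returns when the fingers have stopped.
- robot.pause(seconds).
- robot.inverse_kinematics(position, orientation): joint angles nearest the present ones, or None.
- vision.grab_frame(name): name is "scene" or "top" or "wrist"; returns the picture (480x640x3 uint8, red, green, blue); there is no depth.
- vision.calibration(name): a dict with "mtx" (3x3 intrinsics, pixels), "extrinsics" (4x4, takes a point from world to camera coordinates); the wrist camera has in their place "T_tool_cam" (4x4, takes a point from camera to tool coordinates, whose origin is the TCP and whose axes are the flange's). Camera axes: x right, y up, looking along -z (the intrinsics and any distortion apply to the point x, -y, -z); pixel columns grow to the right and rows downward; lengths in m; the calibration is good to about 2 mm. A picture is of the moment at which its call begins: read the wrist's pose just before it. calibration takes no time and is no camera call.
A pose or a line that the arm cannot do raises robot.PlanningError and nothing moves.
- workorder.close_job(): hands the job in; it is judged then, once.
Trained networks look in the newest picture that a camera, given by its name, has taken for a name from the list of things; names that differ only in an ending like _2 or _b are one class to them, and where a whole thing is asked for, a point or a joint stands for the part that bears it (a point fixed in the world has none). Each returns a list of dicts, best first, with "p" (0 to 1); they miss things now and then, are a little off and sometimes report something else, mostly with a low value. They report only what shows in the picture. A call takes as long as a camera call. They do not tell look-alikes from the thing itself.
- recognise(label, camera): "rect" ([centre column, centre row, width, height] in pixels, round what is visible of it).
Readings, each from a call of its own:
- robot.current_time_s(): time.
- robot.current_joint_positions(): joint angles.
- robot.current_dq(): joint speeds.
- robot.current_joint_torque(): joint torques, N m.
- robot.current_tool_pos(): TCP position.
- robot.current_eef_rot(): TCP orientation.
- robot.current_contact_force(): force on the tool from outside, world axes, zero at the start.
- robot.current_torque(): the same for the moment, N m.
- robot.current_finger_gap(): opening from 0.0 (shut) to 1.0 (fully open).
- robot.current_gripper_force(): force on a finger pad.
Only numpy, scipy, OpenCV 4.12 (cv2) and the standard library are available. Lean on these libraries where they do the work, as an engineer would, in place of code of your own. Each camera call takes 0.05 s, during which the arm holds its last target. There are 200 camera calls.

TASK

Pick up the furnace's control panel by its carrying handle and set it on the sloped desk stand, display end uphill, so that both brass pins come up through the two holes of its backplate and it lies flush on the two narrow rails. The stand's column has been left at some unmeasured height, so feel for it; keep hold of the panel until it is fully down, press it home gently with about 15 N (never above 50 N), and only then let go. Leave the crucible, the jar and the tongs where they are.

Things in the scene. Friction and masses are not known exactly. Their poses are not given: they have to be found in the camera images.
- panel: loose control panel, 0.3 to 0.6 kg, flat on the bench at first: aluminium backplate 110 (x) by 160 (y) by 8 mm with two 12 mm through holes at x +25, y -60 and +60 mm; on it a white housing 104 by 90 mm, its top 20 mm above the underside, yellow-green display at the +x end, blue keypad at the -x end. Origin: centre of the plate's underside; z up out of the plate.
- handle (a point): centre of the panel's black handle bar, 55 mm straight above the panel's origin, with the panel's axes. The bar runs along y, 86 mm long, 12 mm thick (x) and 14 mm high (z), on two legs at y = -38 and +38 mm; the space under it is 28 mm high.
- stand: fixed grey foot of the stand, 130 by 130 x 12 mm; origin: centre of its underside, -x is the low side of the slope. A vertical telescopic column at its centre carries two aluminium rails 110 mm long, 14 wide, sloping 20 degrees up towards +x, 120 mm apart (y -60 and +60). On each rail a brass pin square to the slope, 10 mm diameter, 14 mm tall, top 4 mm tapered.
- crucible: bystander: white ceramic crucible, 48 mm across, 50 mm high; origin at the centre of its underside
- jar: bystander: amber glass jar with a black lid, 60 mm across, 85 mm high; origin at the centre of its underside
- tongs: bystander: steel crucible tongs lying flat, 220 mm long along their x, 60 mm wide, 10 mm high; origin at their pivot
- slope (a point): point on the column's axis 85 mm above the bench, axes of the slope: x uphill along the rails, y across, z normal to the rails. With the column at its lowest the docked panel's origin and axes coincide with it; the column is clamped 0 to 40 mm higher (not measured), so the docked origin lies that much vertically (world z) above this point. Pins at x +25, y -60 and +60 mm from the docked origin.
Things that resemble listed ones, but are neither listed nor needed, are in the scene too. What is shaped like the panel but orange is not meant.

How it is judged:
By the outcome, as a careful person would: the job done as asked, in the order asked, and still so for the second after the job is handed in, with the robot touching nothing.
It also fails if it takes over 45 s, if anything falls off the work surface, if the arm or the gripper's body presses on something with over 40 N, if the wrist force passes 120 N, or if a joint passes its speed limit or range.

## Working session

There is one attempt and no reset: what is moved stays moved. The work goes in short steps, each a Python script; the robot and the scene stay as the last script left them, time stands still between calls to the robot, and variables do not carry over. Pictures are saved under pics/ and viewed, at most 10 in all, crops included, and the job is handed in when it is done.

```bash
mkdir -p pics; ls
python3 - <<'E'
from station import robot, fingers, vision, workorder, recognise
import cv2,numpy as np
for c in ("scene","top"):
    im=vision.grab_frame(c); cv2.imwrite(f"pics/{c}0.png",im[:,:,::-1])
    k=vision.calibration(c); print(c,np.round(k["mtx"],1).tolist(),np.round(k["extrinsics"],4).tolist(),[x for x in k])
    for l in ("panel","handle","stand","crucible","jar","tongs"):
        print(l,[(np.round(r["rect"]).tolist(),round(r["p"],2)) for r in recognise(l,c)])
k=vision.calibration("wrist"); print({a:np.round(b,4).tolist() if not isinstance(b,str) else b for a,b in k.items()})
print(robot.current_time_s(),robot.current_eef_rot())
E
```

```text
pics
scene [[528.9, 0.0, 316.2], [0.0, 528.9, 239.5], [0.0, 0.0, 1.0]] [[0.5389, 0.8422, -0.0177, -0.3613], [-0.6174, 0.4092, 0.6718, 0.2029], [0.573, -0.3511, 0.7405, -1.324], [0.0, 0.0, 0.0, 1.0]] ['mtx', 'extrinsics']
panel [([347.0, 244.0, 89.0, 61.0], 0.98), ([139.0, 272.0, 95.0, 72.0], 0.92), ([452.0, 223.0, 83.0, 62.0], 0.9)]
handle [([454.0, 220.0, 87.0, 61.0], 0.74), ([139.0, 275.0, 96.0, 75.0], 0.67), ([322.0, 161.0, 63.0, 34.0], 0.6), ([394.0, 315.0, 36.0, 52.0], 0.33)]
stand [([186.0, 328.0, 109.0, 116.0], 0.7), ([393.0, 314.0, 33.0, 52.0], 0.36), ([346.0, 242.0, 91.0, 62.0], 0.24)]
crucible [([270.0, 280.0, 25.0, 32.0], 0.66)]
jar [([392.0, 314.0, 36.0, 52.0], 0.87)]
tongs [([286.0, 422.0, 82.0, 116.0], 0.72)]
top [[543.1, 0.0, 316.5], [0.0, 543.1, 245.0], [0.0, 0.0, 1.0]] [[-0.0047, -1.0, -0.0023, 0.1085], [0.9902, -0.005, 0.1392, -0.4898], [-0.1392, -0.0016, 0.9903, -1.1099], [0.0, 0.0, 0.0, 1.0]] ['mtx', 'extrinsics']
panel [([227.0, 371.0, 96.0, 80.0], 0.87), ([272.0, 255.0, 82.0, 56.0], 0.85), ([165.0, 222.0, 75.0, 59.0], 0.79), ([462.0, 331.0, 90.0, 74.0], 0.79)]
handle [([166.0, 222.0, 79.0, 55.0], 0.97), ([273.0, 256.0, 79.0, 55.0], 0.69), ([459.0, 333.0, 87.0, 78.0], 0.69), ([226.0, 373.0, 89.0, 87.0], 0.67)]
stand [([455.0, 232.0, 83.0, 72.0], 0.69)]
crucible [([366.0, 248.0, 20.0, 18.0], 0.8)]
jar [([297.0, 152.0, 28.0, 38.0], 0.97)]
tongs [([416.0, 145.0, 24.0, 89.0], 0.87)]
{'mtx': [[349.947, 0.0, 317.3731], [0.0, 349.947, 237.3272], [0.0, 0.0, 1.0]], 'T_tool_cam': [[-0.0001, 0.9571, 0.2899, 0.0737], [1.0, 0.0, 0.0001, -0.001], [0.0001, 0.2899, -0.9571, -0.1256], [0.0, 0.0, 0.0, 1.0]]}
0.7 [1.79995199e+02 3.01776220e-03 2.57730563e+01]
```

View pics/scene0.png

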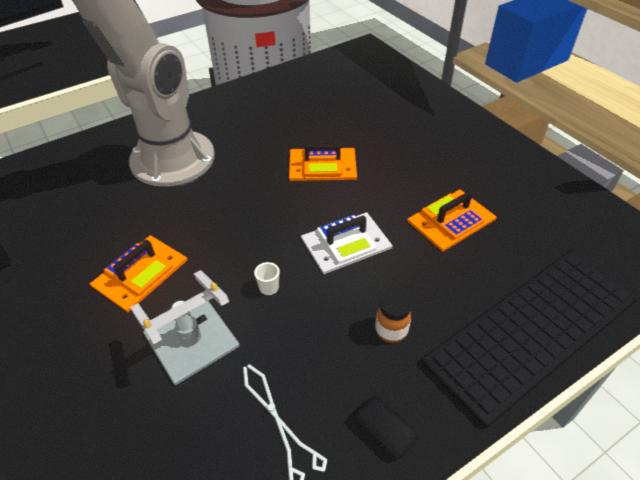

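View pics/top0.png

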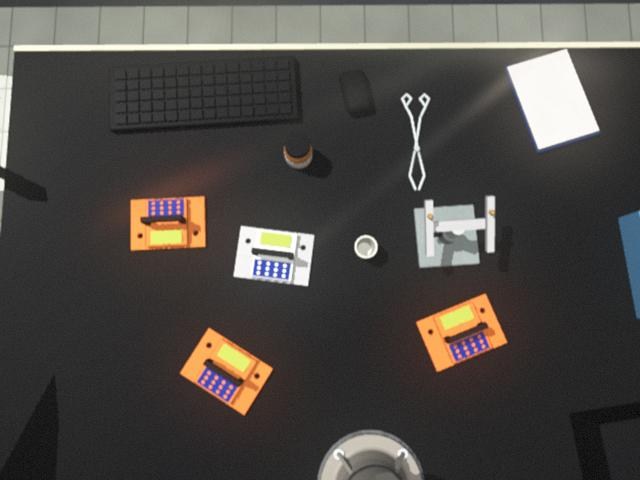

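Scene: white panel at (347,243) / top (274,256), display away from the robot. Stand at scene (186,328) / top (447,237), brass pins at top (430,216), (491,213), on the side away from the robot, so uphill is probably away. The orange panels are decoys.

```bash
cat > h.py <<'E'
from station import robot, fingers, vision, workorder, recognise
import cv2, numpy as np, json
from scipy.spatial.transform import Rotation as Ro
from scipy.optimize import least_squares
E_=lambda o: Ro.from_euler('xyz',o,degrees=True).as_matrix()
def grab(c,name):
    T=None
    k=vision.calibration(c)
    if c=="wrist":
        t=np.eye(4); t[:3,:3]=E_(robot.current_eef_rot()); t[:3,3]=robot.current_tool_pos()
        W=np.linalg.inv(t@np.array(k["T_tool_cam"]))
    else: W=np.array(k["extrinsics"])
    im=vision.grab_frame(c); cv2.imwrite(f"pics/{name}.png",im[:,:,::-1])
    json.dump(dict(K=np.array(k["mtx"]).tolist(),W=W.tolist()),open(f"pics/{name}.json","w")); return im
def cam(n):
    d=json.load(open(f"pics/{n}.json")); return np.array(d["K"]),np.array(d["W"])
def proj(n,P):
    K,W=cam(n); P=np.atleast_2d(P); c=P@W[:3,:3].T+W[:3,3]; c=c*[1,-1,-1]; q=c@K.T; return q[:,:2]/q[:,2:]
def tri(obs,x0=(.55,0,.03)):
    f=lambda X: np.concatenate([(proj(n,X)[0]-uv) for n,uv in obs])
    r=least_squares(f,x0); return r.x, np.abs(r.fun).max()
def onz(n,uv,z):
    r=least_squares(lambda p: proj(n,[p[0],p[1],z])[0]-uv,[.55,0]); return r.x
def down(yaw): return [180,0,yaw]
E
cat > a.py <<'E'
from h import *
for c in("scene","top"): grab(c,c+"0")
for nm,s,t in (("panel c",(347,243),(274,256)),("pinL",(148,323),(430,214)),("pinR",(217,287),(491,213)),("jar",(392,314),(298,152)),("cruc",(268,280),(366,247))):
    print(nm,tri([("scene0",s),("top0",t)]))
c=[onz("top0",p,.008) for p in ((240,227),(314,234),(308,286),(234,278))]; c=np.array(c);print(c,c.mean(0),np.linalg.norm(np.diff(c,axis=0),axis=1))
f=np.array([onz("top0",p,.012) for p in ((415,207),(475,206),(480,265),(418,268))]);print(f,f.mean(0),np.linalg.norm(np.diff(f,axis=0),axis=1))
pc=c.mean(0); sc=f.mean(0)
for y in (82,-98,0):
  for nm,p in(("P",[*pc,.25]),("S",[*sc,.3])): print(y,nm,robot.inverse_kinematics(p,down(y)))
E
python3 a.py
```

```text
panel c (array([ 0.47308256,  0.20086914, -0.00148072]), np.float64(1.2821116595282547))
pinL (array([ 0.52333549, -0.18704231,  0.08499449]), np.float64(31.28777147070838))
pinR (array([ 0.54955934, -0.15504841,  0.18473838]), np.float64(33.49925361236927))
jar (array([0.69119779, 0.14676378, 0.04479705]), np.float64(0.9939849423031433))
cruc (array([0.48773361, 0.00369604, 0.02648963]), np.float64(1.223627972801296))
[[0.53420432 0.2716433 ]
 [0.51802487 0.11136434]
 [0.40574313 0.12462639]
 [0.42361131 0.28283287]] [0.47039591 0.19761673] [0.16109351 0.11306224 0.15921232]
[[ 0.57556696 -0.10797146]
 [ 0.57709888 -0.2381217 ]
 [ 0.44851024 -0.24296361]
 [ 0.44273568 -0.11039033]] [ 0.51097794 -0.17486178] [0.13015926 0.12867977 0.13269899]
82 P [ 20.42590049  23.19593831 -60.97529139  90.94056519  20.6079423
  78.10221825 -50.88891696]
82 S [ 33.86183469  16.85808369 -22.2162547   81.86693098   6.34960616
  82.50844156   3.68149617]
-98 P [ 20.76421762  23.44733614 -61.59438508  90.93132191  20.9486099
  78.21880422 128.81420021]
-98 S [  17.91746034   15.45257961   -1.08832864   82.5136296     0.29278232
   82.03654785 -171.17209841]
0 P [  18.18591451   21.72129198  -57.065344     91.00323093   18.55588768
   77.44086259 -131.10083199]
0 S [ 26.76652768  16.0117399  -12.69863529  82.15185401   3.50855564
  82.22309408 -75.92990526]
```

```bash
cat > b.py <<'E'
from h import *
print(tri([("scene0",(217,287)),("top0",(430,214))]),tri([("scene0",(148,323)),("top0",(491,213))]))
robot.move_to([.51,-.17,.33],down(91)); grab("wrist","s1")
robot.move_to([.45,-.11,.33],down(91)); grab("wrist","s2")
robot.move_to([.47,.14,.25],down(84)); grab("wrist","p1")
robot.move_to([.47,.20,.22],down(84)); grab("wrist","p2")
print(robot.current_time_s(),robot.current_tool_pos(),robot.current_eef_rot(),robot.current_contact_force())
a=[cv2.imread(f"pics/{n}.png") for n in("s1","s2","p1","p2")]
cv2.imwrite("pics/ms.png",np.vstack([cv2.resize(a[0][60:420],None,fx=1,fy=1)]));
E
python3 b.py
```

```text
(array([ 0.5360716 , -0.10930745,  0.13984215]), np.float64(1.9161523531478792)) (array([ 0.53762823, -0.22946005,  0.13540857]), np.float64(1.2548996080620327))
4.4167 [0.47095788 0.19842997 0.22004143] [1.79962642e+02 6.32905024e-02 8.38665274e+01] [-0.24471122  0.37549574  0.13489038]
```

View pics/s1.png

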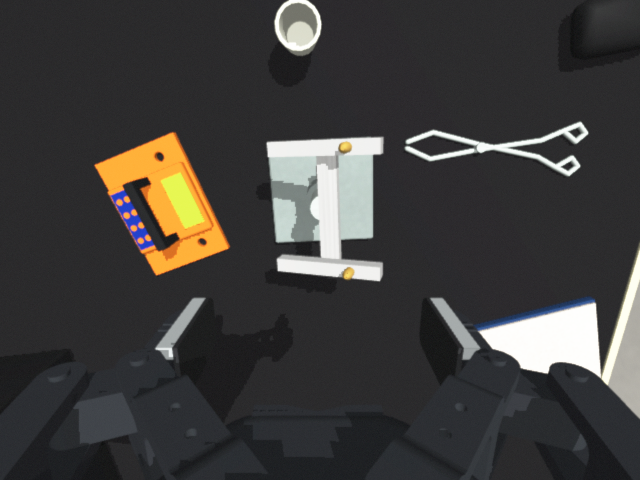

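View pics/s2.png

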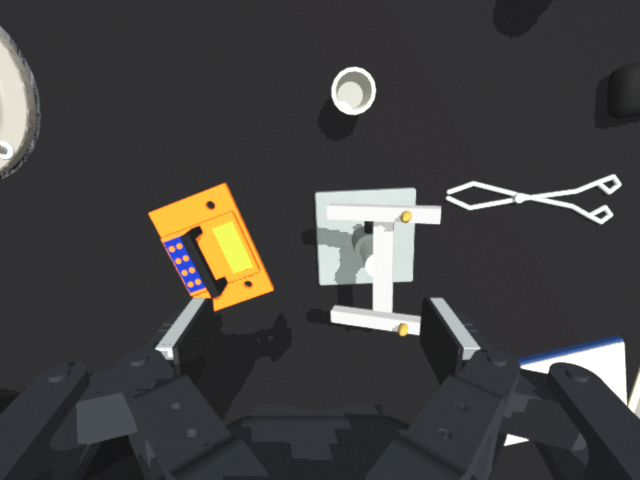

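View pics/p1.png

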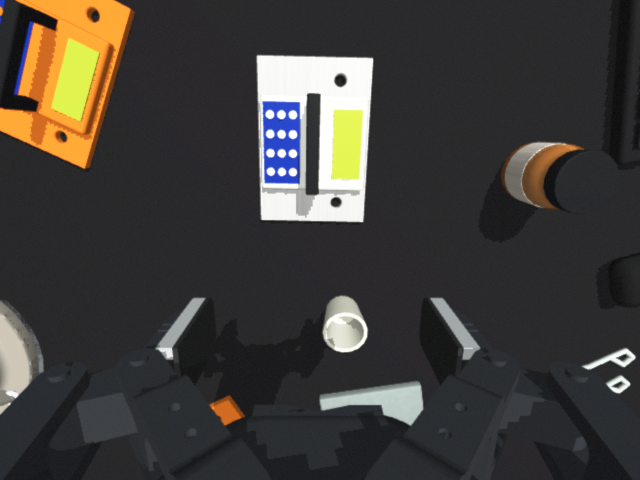

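View pics/p2.png

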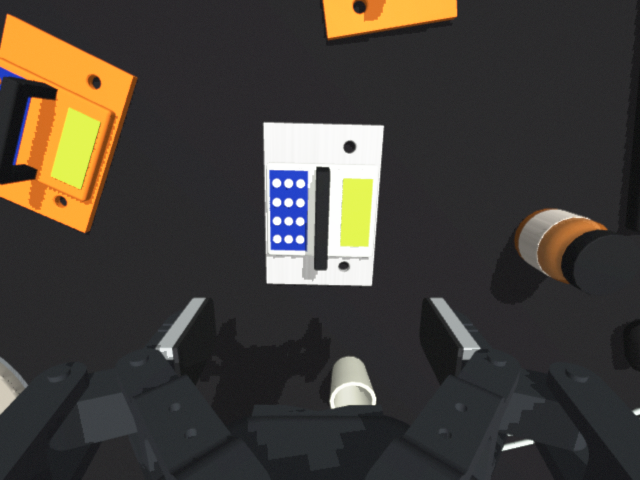

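Wrist views: pins at s1 (345,147),(348,273) and s2 (406,216),(403,329), both on the +x side, away from the robot. Panel holes are at p1 (340,80),(336,202) and p2 (349,146),(344,266). The handle bar shows at about column 313 in p1. Next I fit both poses jointly.

```bash
cat > c.py <<'E'
from h import *
P=lambda a:np.array(a)/1000.
pc=P([[-55,80,8],[55,80,8],[55,-80,8],[-55,-80,8]]); ho=P([[25,60,8],[25,-60,8]]); bar=P([[0,43,62],[0,-43,62]]);
pm=np.vstack([pc,ho,bar])
po={"p1":[(257,56),(373,58),(364,221),(261,220),(340.5,80),(336,202),(313,94),(312,194)],
    "p2":[(264,123),(384,125),(373,285),(267,283),(349.5,146.5),(344,266),(322.5,168),(321,269)]}
def fp(q,ns=po,det=False):
    X=pm@Ro.from_euler('z',q[3]).as_matrix().T+q[:3]
    r=[proj(n,X)-np.array(po[n]) for n in ns]
    return r if det else np.concatenate(r).ravel()
for ns in (("p1","p2"),("p1",),("p2",)):
    r=least_squares(fp,[.47,.2,0,-.1],loss="soft_l1",args=(ns,)); print("panel",ns,r.x[:3].round(4),np.degrees(r.x[3]).round(2),np.sqrt(np.mean(fp(r.x,ns)**2)))
    if len(ns)==2: print(np.round(fp(r.x,ns,True),1).tolist())
# brass blobs
for n,c in (("s1",[(345,147),(348,273)]),("s2",[(406,216),(403,329)]),("top0",[(430,214),(491,213)]),("scene0",[(217,287),(148,323)])):
    im=cv2.cvtColor(cv2.imread(f"pics/{n}.png"),cv2.COLOR_BGR2HSV); m=((im[...,0]>8)&(im[...,0]<28)&(im[...,1]>100)&(im[...,2]>90))
    o=[]
    for u,v in c:
        s=m[v-11:v+12,u-11:u+12]; y,x=np.nonzero(s); o.append((x.mean()+u-11,y.mean()+v-11,len(x)))
    print(n,np.round(o,1).tolist()); globals().setdefault("pins",{})[n]=np.array(o)[:,:2]
ft={"s1":{2:(373,238),3:(276.5,242)},"s2":{0:(316,191),1:(415,188.5),2:(413,282),3:(320,286)},"top0":{0:(415,267),1:(415,207),2:(475,206),3:(480,266)}}
ft["top0"]={1:(475,206),3:(418,268)}; 
fc=P([[-65,65,12],[65,65,12],[65,-65,12],[-65,-65,12]])
ft["top0"]={0:(418,268),1:(415,207)}
Rs=Ro.from_euler('y',-20,degrees=True).as_matrix()
def fs(q,ns,det=False):
    Rz=Ro.from_euler('z',q[2]).as_matrix(); b=np.array([q[0],q[1],0]); out=[]
    pin=P([[25,60,7],[25,-60,7]])@(Rz@Rs).T+b+[0,0,.085+q[3]]
    F=fc@Rz.T+b
    for n in ns:
        out.append(proj(n,pin)-pins[n])
        if n in ft: out.append(proj(n,F[list(ft[n])])-np.array(list(ft[n].values())))
    return np.vstack(out) if det else np.concatenate(out).ravel()
for ns in (("s1","s2"),("s1","s2","top0"),("s1","s2","top0","scene0")):
    r=least_squares(fs,[.51,-.17,0,.03],loss="soft_l1",args=(ns,)); print("stand",ns,r.x[:2].round(4),np.degrees(r.x[2]).round(2),r.x[3].round(4)); print(np.round(fs(r.x,ns,True),1).tolist())
E
python3 c.py
```

```text
panel ('p1', 'p2') [ 0.4735  0.2005 -0.0011] -7.15 0.776000090970249
[[[-0.0, -0.3], [-0.5, -0.2], [-0.7, -0.2], [0.9, -0.8], [-0.2, 0.1], [0.3, 0.2], [0.7, -1.4], [0.4, 0.8]], [[-0.4, -0.5], [-0.9, -0.0], [-1.2, -0.5], [0.3, -0.5], [0.1, 0.2], [0.2, 0.2], [0.8, 2.8], [-0.1, 1.4]]]
panel ('p1',) [ 0.4734  0.2003 -0.0008] -7.17 0.567028125767972
panel ('p2',) [ 0.4736  0.2008 -0.0006] -7.14 0.8640072657682909
s1 [[344.8, 146.7, 106.0], [347.9, 273.4, 103.0]]
s2 [[405.8, 216.2, 90.0], [402.5, 329.6, 104.0]]
top0 [[429.8, 216.2, 13.0], [492.4, 212.3, 19.0]]
scene0 [[214.0, 286.2, 46.0], [146.7, 323.4, 49.0]]
stand ('s1', 's2') [ 0.5142 -0.1717] 3.43 0.0379
[[0.1, -0.0], [-0.1, -0.1], [0.4, 0.4], [-1.1, 0.7], [0.3, 0.1], [0.2, -0.2], [-1.3, 1.2], [1.8, -0.7], [0.2, -0.2], [-1.0, -0.5]]
stand ('s1', 's2', 'top0') [ 0.5141 -0.1719] 3.42 0.0379
[[0.0, 0.2], [-0.2, 0.1], [0.3, 0.5], [-1.2, 0.8], [0.2, 0.3], [0.1, -0.1], [-1.4, 1.4], [1.7, -0.6], [0.0, -0.1], [-1.1, -0.4], [-1.1, -0.5], [-1.7, -0.5], [0.2, -1.2], [-2.2, 0.2]]
stand ('s1', 's2', 'top0', 'scene0') [ 0.5141 -0.1719] 3.44 0.0376
[[0.0, 0.2], [-0.1, -0.0], [0.3, 0.5], [-1.1, 0.8], [0.2, 0.2], [0.1, -0.2], [-1.4, 1.4], [1.8, -0.6], [0.1, -0.1], [-1.0, -0.3], [-1.1, -0.5], [-1.7, -0.5], [0.2, -1.2], [-2.2, 0.2], [-0.4, 0.2], [-0.5, -0.4]]
```

```bash
cat > d.py <<'E'
from h import *
p=[.4735,.2005]; o=down(90-7.15)
robot.move_to([*p,.14],o)
print(robot.line_to([*p,.052],velocity=.08,f_stop=10)); robot.pause(.3)
print("at",robot.current_tool_pos(),robot.current_eef_rot(),robot.current_contact_force())
fingers.gripper_to(0,80)
print(robot.current_finger_gap(),robot.current_gripper_force(),robot.current_tool_pos(),robot.current_contact_force())
robot.line_to([*p,.30],velocity=.12); robot.pause(.3)
print("up",robot.current_tool_pos(),robot.current_eef_rot(),robot.current_contact_force(),robot.current_finger_gap(),robot.current_gripper_force())
grab("wrist","g1"); print(robot.current_time_s())
E
python3 d.py
```

```text
False
at [0.47367492 0.20054421 0.05226739] [ 1.79970777e+02 -9.85553261e-03  8.28453804e+01] [-0.01965467  0.78433288 -0.17008102]
0.12348996967657015 78.32947969436646 [0.4736378  0.20059004 0.05216616] [0.25678402 0.21826598 0.9767334 ]
up [0.47344804 0.20047723 0.29984687] [-1.79982803e+02  5.31482895e-03  8.28514903e+01] [ 0.10941298 -0.33043579 -3.75983263] 0.12504777976047493 77.86725640296936
9.6167
```

View pics/g1.png

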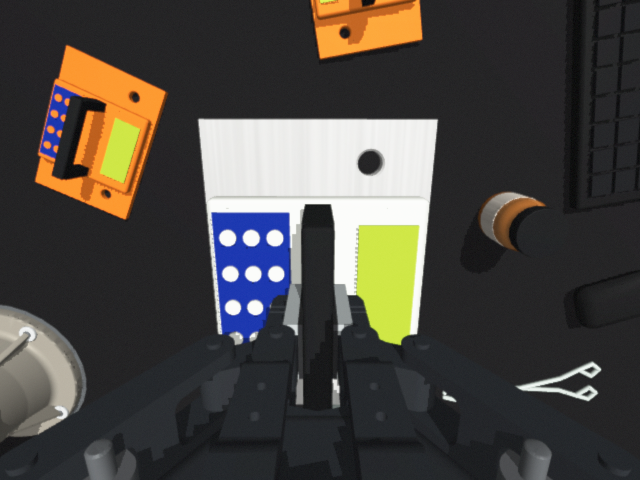

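Panel is gripped and hanging square: hole at (370,161), plate corners at (199,120),(437,120). I measure it in the tool frame, then carry it above the stand.

```bash
cat > e.py <<'E'
from h import *
t=np.array([.47345,.20048,.29985]); Rt=E_([-179.983,.005,82.8515])
M=np.array([[-55,80,8],[55,80,8],[25,60,8],[-52,45,20],[52,45,20]])/1e3
O=np.array([(199,120),(437.5,120),(370,161.5),(208.5,197.5),(429.5,197.5)])
g=cv2.cvtColor(cv2.imread("pics/g1.png"),cv2.COLOR_BGR2GRAY)[140:184,346:396]; y,x=np.nonzero(g<130); O[2]=x.mean()+346,y.mean()+140; print(O[2],len(x))
def f(q,full=False):
    R=Ro.from_euler('xyz',[*(q[4:] if len(q)>4 else (0,0)),q[3]]).as_matrix()
    return (proj("g1",M@R.T+q[:3])-O).ravel()
for q0 in ([*(t-[0,0,.053]),-.125],[*(t-[0,0,.053]),-.125,0,0]):
    r=least_squares(f,q0); print(r.x[:3]-t,np.degrees(r.x[3:]).round(2),r.fun.round(1))
# reachability of dock poses
from dock import *
for d in (.08,.02,.0):
    print(robot.inverse_kinematics(*pose(d)))
E
cat > dock.py <<'E'
from h import *
sx,sy,syaw,h=.5141,-.1719,3.43,.0378
Rp=Ro.from_euler('z',-7.15,degrees=True).as_matrix()
Rrel=Rp.T@E_(down(82.85))          # tool in panel
trel=np.array([0,0,.0532])         # TCP in panel frame
S=Ro.from_euler('ZY',[syaw,-20],degrees=True).as_matrix()
def pose(d,dx=0,dy=0):             # panel origin d above docked, along the slope normal
    o=np.array([sx,sy,.085+h])+S@[dx,dy,d]
    return (o+S@trel).tolist(), Ro.from_matrix(S@Rrel).as_euler('xyz',degrees=True).tolist()
E
python3 e.py
```

```text
[369.51397849 162.1827957 ] 465
[-9.65754997e-06 -2.32475108e-05 -5.52986926e-02] [-7.07] [ 2.1 -0.5 -1.6 -0.9  0.5  0.6 -1.9  0.6  1.   0.3]
[ 5.61184345e-05  1.00612492e-03 -6.03791413e-02] [-7.12  4.44  0.33] [ 1.2 -1.1 -0.9 -1.2  0.5  0.  -0.6  1.3 -0.2  1. ]
[ 45.30393034   1.06839098 -20.50464214 109.72438341 -11.38179087
  52.06683745  33.94325405]
[ 47.44305527   6.87605579 -25.73720384 112.57263965  -8.12193693
  43.41532589  30.80166737]
[ 48.35153512   9.14593684 -27.78842618 113.2761056   -6.23956459
  40.5751057   29.07306146]
```

```bash
cat > f.py <<'E'
from dock import *
p,o=pose(.09); 
robot.move_to([p[0],p[1],p[2]+.04],o)
robot.line_to(*pose(.03),velocity=.08); robot.pause(.3)
n=S[:,2]
def st(m):
    t=np.array(robot.current_tool_pos()); d=S.T@(t-np.array(pose(0)[0])); print(m,"off mm",(d*1e3).round(2),"F slope",(S.T@robot.current_contact_force()).round(2),"gap",round(robot.current_finger_gap(),4),"t",robot.current_time_s(), "rot",Ro.from_matrix(E_(pose(0)[1]).T@E_(robot.current_eef_rot())).as_rotvec(degrees=True).round(2))
st("pre")
grab("scene","sc1"); grab("wrist","w1")
hit=robot.line_to(*pose(-.015),velocity=.02,f_stop=6); st(f"hit {hit}")
robot.pause(.2); st("settled"); grab("scene","sc2")
a=cv2.imread("pics/sc1.png")[220:400,90:290]; b=cv2.imread("pics/sc2.png")[220:400,90:290]
cv2.imwrite("pics/cmp.png",cv2.resize(np.hstack([a,b]),None,fx=2,fy=2,interpolation=2))
E
python3 f.py
```

```text
pre off mm [ 0.15 -0.1  30.22] F slope [-2.07 -0.18 -3.54] gap 0.1271 t 12.7 rot [-0.02 -0.02  0.  ]
hit True off mm [-0.19  0.03 -0.72] F slope [0.7  0.92 4.11] gap 0.127 t 14.2417 rot [0.03 0.01 0.  ]
settled off mm [-0.23  0.03 -0.71] F slope [ 1.16 -0.28  6.49] gap 0.1224 t 14.4417 rot [0.02 0.01 0.01]
```

View pics/cmp.png

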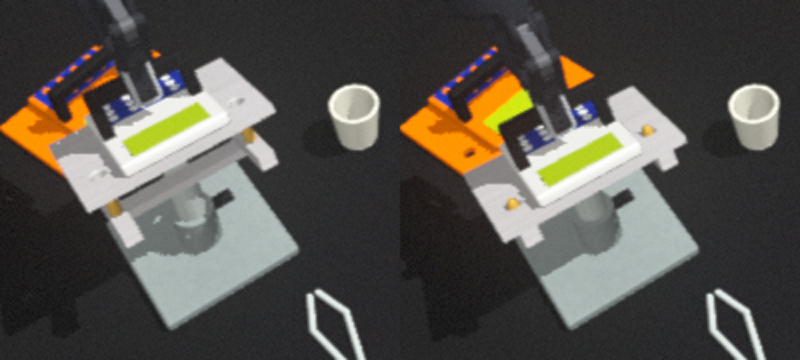

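Right half: both brass pins show through the holes, at (512,203) and (647,130), and the panel looks flush. Next: press to about 15 N, then release.

```bash
cat > g.py <<'E'
from dock import *
def F(): return S.T@np.array(robot.current_contact_force())
def d(): return (S.T@(np.array(robot.current_tool_pos())-np.array(pose(0)[0])))*1e3
z=-.0009
for i in range(25):
    f=F()
    if f[2]>=13.5: break
    z-=.0003; robot.line_to(*pose(z,-.0002),velocity=.01); robot.pause(.1)
print(i,z,d().round(2),F().round(2)); robot.pause(.5); print("press",d().round(2),F().round(2),robot.current_finger_gap(),robot.current_time_s())
E
python3 g.py
```

```text
4 -0.0021 [-0.17  0.01 -0.76] [-3.42  2.21 15.97]
press [-0.18  0.02 -0.75] [-4.01  2.73 16.12] 0.12514958176581273 16.6083
```

```bash
cat > i.py <<'E'
from dock import *
robot.line_to(*pose(-.0008,-.0002),velocity=.01); robot.pause(.2); print("ease",(S.T@robot.current_contact_force()).round(1))
fingers.gripper_to(.6); robot.pause(.2); print("open",robot.current_finger_gap(),(S.T@robot.current_contact_force()).round(1))
robot.line_to(*pose(.12),velocity=.1)
p,o=pose(.12); robot.move_to([.42,-.17,.34],down(91)); robot.pause(.3); print(robot.current_time_s(),robot.current_contact_force())
grab("wrist","e1"); grab("scene","e2"); grab("top","e3")
a=cv2.imread("pics/e1.png"); b=cv2.imread("pics/e2.png")[220:400,90:290]; b=cv2.resize(b,(533,480),interpolation=2)
cv2.imwrite("pics/end.png",cv2.resize(np.hstack([a,b]),(800,327),interpolation=cv2.INTER_AREA))
for c in("scene","top"): print([(l,np.round(r[0]["rect"]).tolist()) for l in("crucible","jar","tongs") if (r:=recognise(l,c))])
# predicted docked features
P=np.array([[-55,80,8],[55,80,8],[55,-80,8],[-55,-80,8],[25,60,14],[25,-60,14]])/1e3
print(proj("e1",P@S.T+[sx,sy,.085+h]).round(0).tolist())
E
python3 i.py
```

```text
ease [-1.4  1.1  7.4]
open 0.5999217051926884 [-0.3  0.2 -1.1]
19.95 [-0.01029136  0.29581589  1.20725552]
[('crucible', [268.0, 280.0, 21.0, 32.0]), ('jar', [394.0, 314.0, 34.0, 52.0]), ('tongs', [289.0, 423.0, 77.0, 114.0])]
[('crucible', [369.0, 246.0, 19.0, 23.0]), ('jar', [294.0, 152.0, 29.0, 38.0]), ('tongs', [416.0, 140.0, 30.0, 101.0])]
[[357.0, 132.0], [482.0, 127.0], [467.0, 296.0], [358.0, 284.0], [443.0, 152.0], [436.0, 276.0]]
```

View pics/end.png

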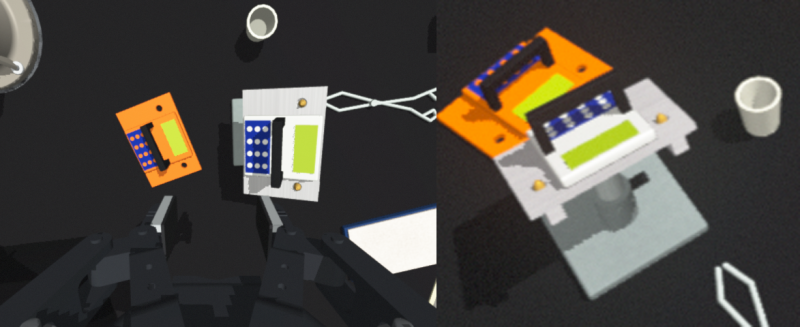

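The panel sits flush with both pins through the holes at (302,102) and (297,187), display uphill. The corners match the prediction, and the bystanders have not moved.

```bash
python3 -c "
from station import workorder
print(workorder.close_job())"
```

```text
the job is handed in; nothing more can be done
None
```

The panel is docked display end uphill on the stand, both pins through the holes, pressed home at about 16 N and released. The crucible, jar and tongs were left where they were, and the job is handed in at about 20 s of the 45 s; no verdict was returned.

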